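# Tare the gauge, then press a glass sample three clicks and hold

## Robot

A 7-joint arm with a two-finger parallel gripper is mounted at the origin on a cart in front of the work surface, level with it; the furniture and walls round the work are solid. World frame = base frame: x ahead of the robot, y to its left, z up, the work surface at z = 0. Lengths are in mm, angles in rad, forces in N, time in s.
With the tool pointing down it reaches from about 400 to 875 mm from the base axis. Payload 19.3 kg.
Tool frame: the origin (TCP) lies on the mounting face of the last link; the fingertips stand 173 mm ahead of it and the grasp point (between the pads) lies 155 mm ahead of it (hold_point_z is the distance from the TCP to the grasp point, in mm); z points along the fingers, y is the line along which they close (so a half turn about z gives the same grasp; the last joint's range is limited). The gripper opens to 85 mm and grips with 20 to 120 N. Pads are 22 mm wide; open, the fingers measure 114 mm over their backs; the gripper's body (76 mm by 85 mm) begins 54 mm behind the grasp point. The pads swing forward as they close: fully open they stand 13 mm farther back than shut.
Start: joints at [1.209, 0.521, -0.036, 1.599, 0.021, 1.021, -0.113], TCP at [179.771, -598.583, 404.691] pointing down, gripper open.
Joint ranges: [-2.91, 2.91], [-0.3, 2.13], [-1.5, 1.42], [0.17, 2.43], [-1.26, 4.41], [0.16, 1.93], [-2.52, 2.52]. Speed limits (rad/s): [1.89, 1.89, 2.39, 2.39, 3.01, 3.01, 3.01].

## Interface

Orientations are given as a unit quaternion [x, y, z, w].
In Python, from rig import * gives the robot as it stands. The module is installed in compiled form; this text tells all that it offers.
- The arm moves only by the shell command python3 -m creep 'ROWS' [FORCE]. ROWS is text: rows parted by semicolons, each of 7 numbers parted by spaces: the turn, a rotation vector about the tool's x, y, z in degrees, then the shift along the tool's x, y, z in m, then the closure, from -1 (fully open) to 1 (shut), so that 0 is half open. In form: wx wy wz x y z claw; .... A call has 1 to 5 rows; each row is the pose to reach, as a shift and turn from the pose commanded when the call began, along the tool's axes at that moment; what a row does not reach only later rows make up. A row lasts 1/10 s, in which the tool goes at most 50 mm and 8.59 degrees, less where a joint would pass 70% of its speed; a pose out of reach is approached as far as the arm can. A call with a gripper value outside its range is refused whole. The fingers move at their own pace and stop on an object; FORCE is the grip in N (left out, the last holds). Time passes only in rows, so rows that repeat a pose let the fingers close. It gives the time, the measured TCP pose, the force, the opening and the grip force at its end, in the units of the state.
- get_obs(): the state, without advancing time (a new reading comes with each control period).
- read_camera(name): name is "scene" or "top" or "wrist"; returns the picture (480x640x3 uint8, blue, green, red); there is no depth.
- camera_params(name): a dict with "fx", "fy", "cx", "cy" (pixels), "D" ([k1, k2, p1, p2, k3] as OpenCV has them; the pictures are not rectified), "pose" (4x4, takes a point from camera to world coordinates); the wrist camera has in their place "tool_from_camera" (4x4, takes a point from camera to tool coordinates, whose origin is the TCP and whose axes are the flange's). Camera axes: x right, y down, z forward; pixel columns grow to the right and rows downward; lengths in mm; the calibration is good to about 2 mm. A picture is of the moment at which its call begins: read the wrist's pose just before it. camera_params takes no time and is no camera call.
- close_job(): hands the job in; it is judged then, once.
Trained networks look in the newest picture that a camera, given by its name, has taken for a name from the list of things; names that differ only in an ending like _2 or _b are one class to them, and where a whole thing is asked for, a point or a joint stands for the part that bears it (a point fixed in the world has none). Each returns a list of dicts, best first, with "confidence" (0 to 1); they miss things now and then, are a little off and sometimes report something else, mostly with a low value. They report only what shows in the picture. A call takes as long as a camera call.
- cut_out(camera, name): "region" (480x640 bool, what is visible of it) and "bbox" ([left, top, right, bottom] in pixels, round what is visible of it).
- place_of(camera, name): "uv" ([column, row] in pixels: a listed point, or the origin of a listed thing).
The state is a dict: "time": time; "qpos": joint angles; "joint_velocities": joint speeds; "effort": joint torques, N m; "position": TCP position; "tcp_rot": TCP orientation; "wrist_force": force on the tool from outside, world axes, zero at the start; "moment": the same for the moment, N m; "width": finger opening in mm; "grip_force": force on a finger pad.
Only numpy, scipy, OpenCV 4.12 (cv2) and the standard library are available. Lean on these libraries where they do the work, as an engineer would, in place of code of your own. Each camera call takes 0.05 s, during which the arm holds its last target. There are 200 camera calls.

## Task

Before loading the small blue screw press, tare its gauge: push the green button fully down and let it come up again while the press lever is still at rest. Then take the lever's upright red handle and turn it clockwise (seen from above) exactly three clicks, never into the fourth, which would crack the glass. The lever springs back if let go, so finish with the fingers still holding the handle steady at the third click; leave the jars, tub, bottles and muller alone.

Things in the scene. Friction and masses are not known exactly. Their poses are not given: they have to be found in the camera images.
- press: small blue screw press fixed to the table: base 130 x 120 x 12 mm, two columns, a 40 x 120 mm cross-beam (along y) with its top 78 mm above the table, amber and green glass inside. Origin: centre of the underside, right below the lever's vertical axis. z up. At rest the lever points 4.189 rad counter-clockwise from the press's x axis, seen from above.
- lever_axis (a point): point on the lever's vertical turning axis, 130 mm above the table (mid-height of the handle)
- lever_angle (a joint): lever angle, rad: 0 at rest, growing clockwise from above, stop at 1.2. Notch n lies at 0.24 n; a crest lies midway before each notch (0.12, 0.36, 0.60, 0.84), so the third click is notch 0.72. A spring drives it back to 0 when let go. Push at the handle: about 4 N on average, swelling to 6 N halfway up to a crest, dropping to 1 N halfway from crest to notch. Bar 16 mm wide, top at 100 mm.
- press_lever: the press lever: steel bar with an upright round red handle at its end, 19 mm diameter, 50 mm high, from 100 to 150 mm above the table, its centre line 120 mm from the lever's axis. Origin: on the axis, 80 mm above the table. z up, x points outward along the bar to the handle.
- handle_mid (a point): centre of the red handle, 130 mm above the table; a good point to grasp
- gauge: grey load gauge box with a dark screen, 85 x 105 mm, top 48 mm above the table, fixed to the table. Origin: centre of the underside. z up. The green button stands at x = -12, y = -30 mm in its frame.
- tare_button (a joint): travel of the green spring button, m: 0 up, 0.006 fully down; about 5 N pushes it fully down. It comes up by itself.
- tare_button_top (a point): centre of the top face of the green button (24 mm diameter), vertical push
- tub_red: red plastic tub with lid, 80 mm wide, 68 mm high, a bystander standing on the table; origin: centre of its underside
- jar_umber: jar with stained whitish lid, 72 mm wide, 78 mm high, a bystander standing on the table; origin: centre of its underside
- bottle_yellow: small bottle with yellow cap, 34 mm wide, 94 mm high, a bystander standing on the table; origin: centre of its underside
- stopper_bottle: stoppered glass bottle, 47 mm wide, 81 mm high, a bystander standing on the table; origin: centre of its underside
- jar_white_3: jar with stained white lid, 63 mm wide, 72 mm high, a bystander standing on the table; origin: centre of its underside
- muller: pale glass muller, 60 mm wide, 81 mm high, a bystander standing on the table; origin: centre of its underside

How it is judged:
By the outcome, as a careful person would: the job done as asked, in the order asked, and still so for the second after the job is handed in, while the arm keeps its last pose, push and grip.
It also fails if it takes over 64 s, if anything falls off the work surface, if the arm or the gripper's body presses on something with over 40 N, if the wrist force passes 120 N, or if a joint passes its speed limit or range.

## Working session

There is one attempt and no reset: what is moved stays moved. The work goes in short steps, Python scripts to look and compute and a shell command to move; the robot and the scene stay as the last step left them, time stands still between calls to the robot, and variables do not carry over. Pictures are saved under pics/ and viewed, at most 10 in all, crops included, and the job is handed in when it is done.

```bash
mkdir -p pics; cat > h.py <<'E'
from rig import *
import numpy as np, cv2
from scipy.spatial.transform import Rotation as R
def T_tool(o=None):
    o=o or get_obs(); T=np.eye(4); T[:3,:3]=R.from_quat(o['tcp_rot']).as_matrix(); T[:3,3]=o['position']; return T
def ray(cam,uv,T=None):
    p=camera_params(cam)
    P=np.array(p['pose']) if 'pose' in p else T@np.array(p['tool_from_camera'])
    K=np.array([[p['fx'],0,p['cx']],[0,p['fy'],p['cy']],[0,0,1.]])
    n=cv2.undistortPoints(np.array([[uv]],float),K,np.array(p['D'],float))[0,0]
    return P[:3,3],P[:3,:3]@np.array([n[0],n[1],1])
def at_z(cam,uv,z,T=None):
    c,d=ray(cam,uv,T); return c+d*(z-c[2])/d[2]
def to_tool(pw):  # world vector -> tool axes, m
    return T_tool()[:3,:3].T@np.array(pw)/1000
E
python3 - <<'E'
from h import *
np.set_printoptions(precision=1,suppress=True)
o=get_obs(); print(o); print(T_tool(o))
for c in ['top','scene']:
    im=read_camera(c); cv2.imwrite(f'pics/{c}0.png',im)
    for n,z in [('press',0),('lever_axis',130),('handle_mid',130),('press_lever',80),('gauge',0),('tare_button_top',54),('tub_red',0),('jar_umber',0),('bottle_yellow',0),('stopper_bottle',0),('jar_white_3',0),('muller',0)]:
        for d in place_of(c,n)[:2]: print(c,n,round(d['confidence'],2),np.array(d['uv']),at_z(c,d['uv'],z))
E
```

```text
{'time': 0.0, 'qpos': array([ 1.2,  0.5, -0. ,  1.6,  0. ,  1. , -0.1]), 'joint_velocities': array([ 0.,  0.,  0.,  0.,  0.,  0., -0.]), 'effort': array([  0. , -92.7,   2. , -37. ,   0. ,   0. ,  -0. ]), 'position': array([ 179.7, -598.5,  404.1]), 'tcp_rot': array([ 1. ,  0.1, -0. , -0. ]), 'wrist_force': array([-0.5,  0.9, -0.5]), 'moment': array([ 0., -0.,  0.]), 'grip_force': 0.0, 'width': 85.25125733462059}
[[   1.     0.3   -0.   179.7]
 [   0.3   -1.     0.  -598.5]
 [  -0.    -0.    -1.   404.1]
 [   0.     0.     0.     1. ]]
top press 0.86 [220.6 253.6] [591.3 187.1   0. ]
top lever_axis 0.66 [214.2 244.9] [589.8 178.  130. ]
top handle_mid 0.8 [260.1 287.5] [513.4  89.7 130. ]
top handle_mid 0.68 [222.8 255.7] [570.1 160.9 130. ]
top press_lever 0.7 [217.2 252. ] [583.5 180.4  80. ]
top gauge 0.64 [396.7 264.4] [ 578.  -182.2    0. ]
top tare_button_top 0.53 [416.1 260.2] [ 580.8 -212.3   54. ]
top tub_red 0.74 [183.6 183.5] [741.1 275.8   0. ]
top jar_umber 0.71 [230.8 186.2] [737.3 173.1   0. ]
top bottle_yellow 0.9 [273.2 188.5] [734.5  82.    0. ]
top stopper_bottle 0
[... 282 characters left out ...]
] [592.7 181.5   0. ]
scene lever_axis 0.81 [260.2 273. ] [587.8 184.6 130. ]
scene handle_mid 0.66 [320.4 275.2] [509.5  93.5 130. ]
scene press_lever 0.83 [265.3 290.5] [589.7 173.2  80. ]
scene press_lever 0.72 [262.3 273.7] [643.2 145.1  80. ]
scene tare_button_top 0.42 [400.7 235.9] [ 601.3 -245.3   54. ]
scene tub_red 0.61 [195.2 299.1] [747.4 259.2   0. ]
scene tub_red 0.46 [230.3 285.8] [743.2 171.4   0. ]
scene jar_umber 0.76 [232.5 284.8] [743.5 165.3   0. ]
scene bottle_yellow 0.61 [263.9 275. ] [732.2  85.    0. ]
scene stopper_bottle 0.72 [292.3 262.9] [732.8  -0.3   0. ]
scene jar_white_3 0.71 [192.9 330. ] [657.2 311.1   0. ]
scene muller 0.76 [218.6 352.1] [567.8 301.4   0. ]
```

View pics/top0.png

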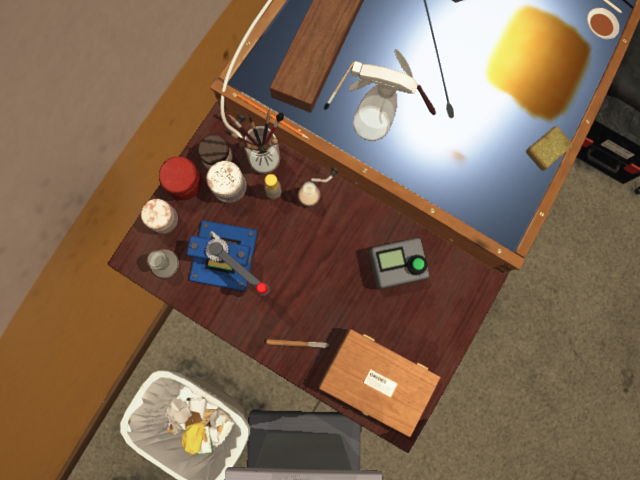

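View pics/scene0.png

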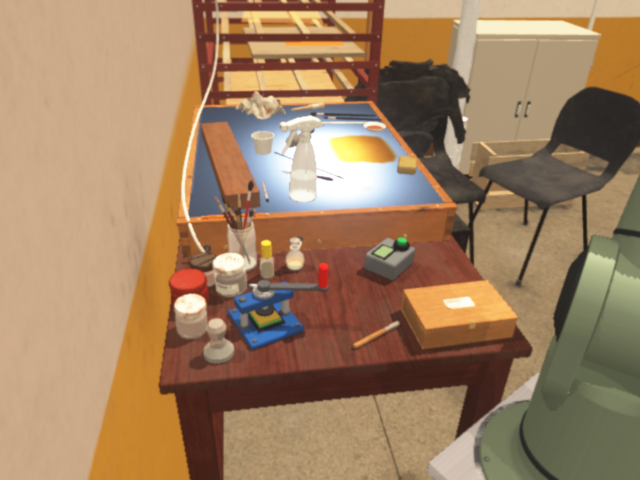

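The top view shows the blue press at about (222,255), the red handle at (262,288) and the green button at (418,265). The scene view shows the handle at (323,276) and the button at (402,242). I'll refine the button and handle positions by colour triangulation.

```bash
cat >> h.py <<'E'
def blob(im,col):
    h=cv2.cvtColor(im,cv2.COLOR_BGR2HSV); H,S,V=h[...,0].astype(int),h[...,1],h[...,2]
    m=((abs(H-65)<20) if col=='g' else ((H<5)|(H>175)))&(S>180)&(V>90)
    n,l,s,c=cv2.connectedComponentsWithStats(m.astype(np.uint8))
    return [(c[i].round(1),s[i].tolist()) for i in np.argsort(-s[1:,4])[:4]+1]
E
python3 - <<'E'
from h import *
np.set_printoptions(precision=3,suppress=True)
for c in ['top','scene']:
    im=cv2.imread(f'pics/{c}0.png')
    for col,z in (('g',56),('r',150 if c=='top' else 130)):
        for cc,s in blob(im,col): print(c,col,cc,s,at_z(c,cc,z))
print(T_tool()[:3,:3], to_tool(np.array([577,-215,404])-get_obs()['position']))
E
```

```text
top r [178.7 175. ] [159, 156, 40, 39, 1129] [716.7   248.835 150.   ]
top r [261.5 287.7] [256, 282, 12, 12, 101] [511.687  85.375 150.   ]
top r [272.4 130.3] [270, 127, 5, 8, 17] [808.268  77.186 150.   ]
top r [634.9 167.1] [631, 164, 9, 7, 15] [ 764.755 -644.107  150.   ]
scene r [189.3 282.7] [170, 269, 39, 33, 794] [642.936 310.836 130.   ]
scene r [322.8 274.9] [318, 263, 11, 25, 221] [507.381  89.084 130.   ]
scene r [247.1 205.1] [247, 203, 2, 6, 7] [848.906  51.192 130.   ]
scene r [246. 215.] [246, 214, 1, 3, 3] [807.703  80.13  130.   ]
[[ 0.958  0.288 -0.   ]
 [ 0.288 -0.958  0.   ]
 [-0.    -0.    -1.   ]] [ 0.491 -0.253  0.001]
```

```bash
python3 -m creep '0 0 0 0.04 -0.02 0 1; 0 0 0 0.08 -0.04 0 1; 0 0 0 0.12 -0.06 0 1; 0 0 0 0.16 -0.08 0 1; 0 0 0 0.2 -0.1 0 1' 30; python3 -m creep '0 0 0 0.04 -0.022 0 1; 0 0 0 0.08 -0.044 0 1; 0 0 0 0.12 -0.066 0 1; 0 0 0 0.16 -0.088 0 1; 0 0 0 0.2 -0.11 0 1'
python3 -m creep '0 0 0 0.03 -0.015 0.02 1; 0 0 0 0.05 -0.025 0.04 1; 0 0 0 0.05 -0.025 0.06 1;0 0 0 0.05 -0.025 0.06 1'
python3 - <<'E'
from h import *
np.set_printoptions(precision=3,suppress=True)
o=get_obs();im=read_camera('wrist'); cv2.imwrite('pics/w1.png',im);T=T_tool(o)
print(o['position'],T[:3,:3],o['qpos'],o['time'])
for d in place_of('wrist','tare_button_top')+cut_out('wrist','tare_button_top'):
    u=d.get('uv');print(d['confidence'],u,d.get('bbox'))
    if u is not None: print(at_z('wrist',u,55,T))
E
```

```text
time: 1.8
position: [343.6, -443.9, 404.9]
tcp_rot: [0.989, 0.145, 0.0, 0.0]
wrist_force: [0.7, 0.1, -0.5]
width: 12.1
grip_force: 0.0
time: 2.3
position: [503.6, -280.9, 404.9]
tcp_rot: [0.989, 0.145, 0.0, 0.0]
wrist_force: [0.5, 0.2, -0.8]
width: 0.0
grip_force: 0.0
time: 2.7
position: [542.9, -243.3, 342.4]
tcp_rot: [0.989, 0.146, -0.002, -0.001]
wrist_force: [-0.1, -0.2, -0.7]
width: -0.1
grip_force: 0.0
[ 542.928 -243.298  342.403] [[ 0.957  0.289 -0.004]
 [ 0.289 -0.957  0.001]
 [-0.003 -0.002 -1.   ]] [ 0.421  0.548 -0.142  1.735  0.096  0.869 -1.04 ] 2.7
0.83 [295.6, 180.8] None
[ 567.705 -214.017   55.   ]
0.68 None [280.5, 157.7, 318.9, 200.0]
```

View pics/w1.png

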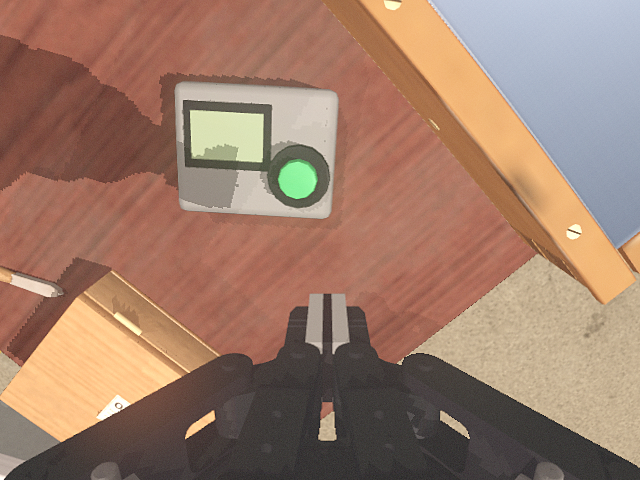

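The wrist view shows the green button at (298,179), with the closed fingertips at (327,300). I'll move above it and come down to just over it.

```bash
python3 -m creep '0 0 0 0.02 -0.012 0 1; 0 0 0 0.033 -0.02 0.02 1; 0 0 0 0.033 -0.02 0.055 1; 0 0 0 0.033 -0.02 0.085 1; 0 0 0 0.033 -0.02 0.1 1'
python3 -m creep '0 0 0 0 0 0.004 1; 0 0 0 0 0 0.006 1;0 0 0 0 0 0.006 1'
python3 - <<'E'
from h import *
np.set_printoptions(precision=3,suppress=True)
o=get_obs();im=read_camera('wrist'); cv2.imwrite('pics/w2.png',im);T=T_tool(o)
print(o['position'],o['wrist_force'])
for d in place_of('wrist','tare_button_top'):
    u=d['uv'];print(d['confidence'],u,at_z('wrist',u,55,T))
E
```

```text
time: 3.35
position: [568.6, -215.9, 243.7]
tcp_rot: [0.989, 0.145, -0.0, -0.0]
wrist_force: [0.8, -0.1, -0.3]
width: -0.1
grip_force: 0.0
time: 3.65
position: [569.2, -215.9, 240.0]
tcp_rot: [0.989, 0.145, 0.001, 0.0]
wrist_force: [-3.1, -0.6, 3.7]
width: 0.0
grip_force: 1.7
[ 569.202 -215.861  240.007] [-3.062 -0.572  3.66 ]
```

View pics/w2.png

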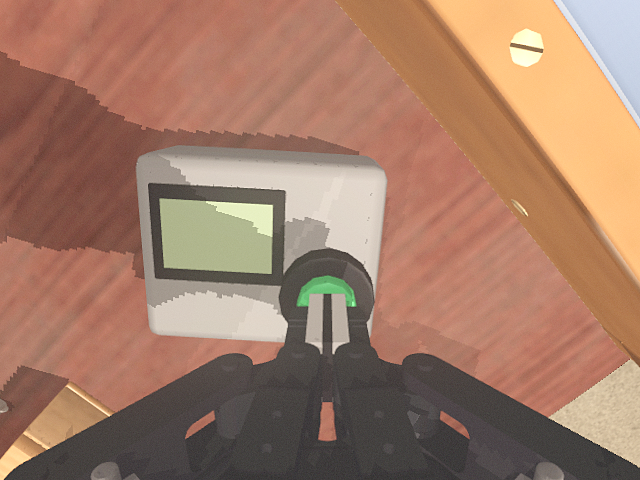

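The tips rest on the green button, centred near (327,295), with about 4 N of contact. I'll press on gradually.

```bash
python3 -m creep '0 0 0 0 0 0.002 1; 0 0 0 0 0 0.004 1;0 0 0 0 0 0.004 1'; python3 -m creep '0 0 0 0 0 0.002 1; 0 0 0 0 0 0.003 1;0 0 0 0 0 0.003 1'
```

```text
time: 4.05
position: [569.4, -215.8, 237.0]
tcp_rot: [0.989, 0.145, 0.001, 0.001]
wrist_force: [-11.7, 2.1, 35.9]
width: 0.1
grip_force: 17.9
time: 4.35
position: [569.4, -215.8, 236.2]
tcp_rot: [0.989, 0.145, 0.001, 0.001]
wrist_force: [-23.9, 5.6, 78.1]
width: -0.3
grip_force: 38.7
```

```bash
python3 -m creep '0 0 0 0 0 -0.007 1; 0 0 0 0 0 -0.03 1; 0 0 0 0 0 -0.06 1; 0 0 0 -0.02 0 -0.06 1;0 0 0 -0.02 0 -0.06 1'; python3 - <<'E'
from h import *
np.set_printoptions(precision=3,suppress=True)
o=get_obs();im=read_camera('wrist');T=T_tool(o)
cv2.imwrite('pics/w3.png',cv2.resize(im[100:340,160:480],(640,480)))
print(o['position'],o['wrist_force'],T[:3,:3])
for d in place_of('wrist','tare_button_top'):
    u=d['uv'];print(d['confidence'],u,at_z('wrist',u,65,T))
E
```

```text
time: 4.85
position: [548.6, -222.1, 292.6]
tcp_rot: [0.989, 0.145, 0.0, 0.001]
wrist_force: [-0.4, -0.6, 0.0]
width: -0.0
grip_force: 0.0
[ 548.584 -222.089  292.619] [-0.373 -0.619  0.006] [[ 0.958  0.286  0.001]
 [ 0.286 -0.958 -0.001]
 [ 0.     0.001 -1.   ]]
0.73 [328.5, 226.0] [ 568.379 -217.084   65.   ]
```

View pics/w3.png

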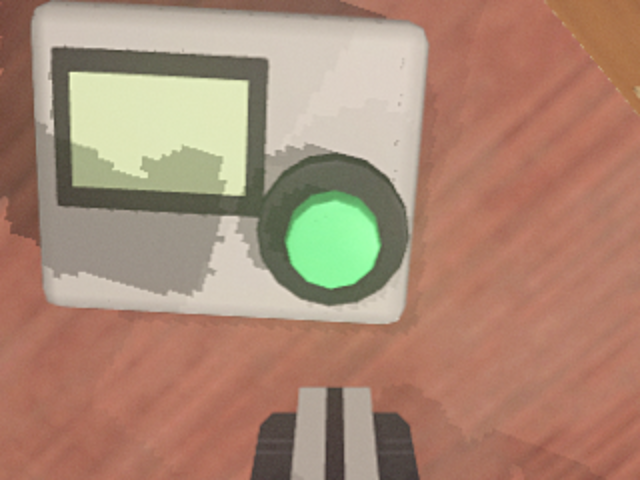

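The picture shows the button back up at (332,240) in the crop. The force rose from 4 N in the spring range to a hard stop about 6 mm below first contact, so the tare press is done. Next I'll go to the handle.

```bash
python3 -m creep '0 0 0 0 -0.02 -0.04 1; 0 0 -8 0 -0.06 -0.06 0; 0 0 -16 0 -0.10 -0.08 0; 0 0 -24 0 -0.145 -0.085 0; 0 0 -31.6 0 -0.19 -0.085 0'
python3 - <<'E'
from h import *
np.set_printoptions(precision=3,suppress=True)
o=get_obs();print(o['position'],T_tool(o)[:3,:3],o['qpos'],to_tool(np.array([470,43,378])-o['position']))
E
```

```text
time: 5.45
position: [495.1, -37.3, 377.5]
tcp_rot: [0.911, 0.412, 0.001, 0.0]
wrist_force: [0.9, -0.2, 0.1]
width: 42.5
grip_force: 0.0
[495.143 -37.28  377.543] [[ 0.661  0.751  0.002]
 [ 0.751 -0.661  0.   ]
 [ 0.001  0.001 -1.   ]] [ 0.22   0.369 -0.336  1.949  0.159  0.847 -0.921] [ 0.044 -0.072 -0.   ]
```

```bash
python3 -m creep '0 0 0 0.02 -0.035 0 0; 0 0 0 0.035 -0.055 0 0; 0 0 0 0.044 -0.072 0 0; 0 0 0 0.044 -0.072 0 0'
python3 - <<'E'
from h import *
np.set_printoptions(precision=3,suppress=True)
o=get_obs();im=read_camera('wrist');T=T_tool(o)
cv2.imwrite('pics/w4.png',im)
print(o['position'],T[:3,:3])
for n,z in (('handle_mid',130),('lever_axis',130),('press_lever',80),('press',0)):
  for d in place_of('wrist',n)[:2]:
    u=d['uv'];print(n,d['confidence'],u,at_z('wrist',u,z,T))
for cc,s in blob(im,'r'): print(cc,s,at_z('wrist',cc,150,T))
E
```

```text
time: 5.85
position: [470.4, 44.3, 376.7]
tcp_rot: [0.912, 0.411, 0.0, -0.001]
wrist_force: [-1.8, -1.2, -0.2]
width: 42.5
grip_force: 0.0
[470.443  44.331 376.67 ] [[ 0.662  0.75  -0.   ]
 [ 0.75  -0.662  0.001]
 [ 0.001 -0.001 -1.   ]]
handle_mid 0.72 [334.2, 143.9] [512.686  86.964 130.   ]
lever_axis 0.28 [590.7, 43.6] [644.198  39.777 130.   ]
[334.3 149.1] [316, 128, 38, 42, 1107] [511.948  86.547 150.   ]
```

View pics/w4.png

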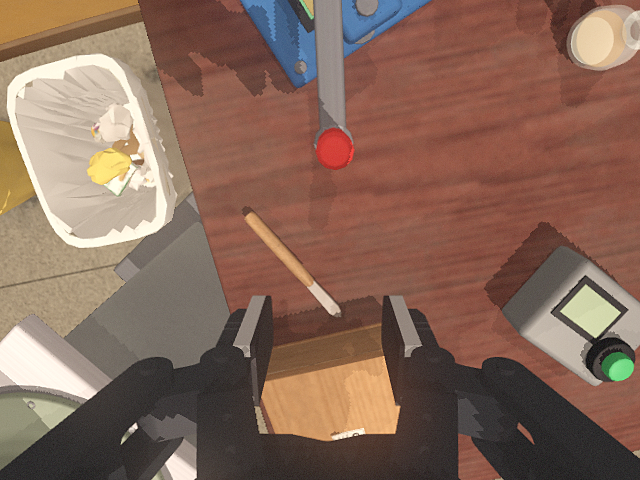

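The wrist view shows the red handle top at (334,149), with the bar running up to (329,2). I'll take the bar direction from those points and work out the arc.

```bash
python3 - <<'E'
from h import *
np.set_printoptions(precision=4,suppress=True)
T=T_tool();im=cv2.imread('pics/w4.png').astype(int)
# bar = grey: low saturation pixels around column 330
P=[]
for r in range(5,120,5):
    row=im[r,300:365]; g=np.abs(np.diff(row.sum(1))); e=np.where(g>45)[0]+300
    a=[x for x in e if x<329]; b=[x for x in e if x>333]
    if a and b and 22<b[0]-a[-1]<36: P.append(((a[-1]+b[0]+1)/2,r,b[0]-a[-1]))
print(P[::3])
W=np.array([at_z('wrist',p[:2],100,T)[:2] for p in P])
vx,vy,x0,y0=cv2.fitLine(W.astype(np.float32),cv2.DIST_HUBER,0,.01,.01).ravel()
print('bar angle',np.degrees(np.arctan2(vy,vx)))
h=np.array([512.3,86.8])
print('tool x angle',np.degrees(np.arctan2(T[1,0],T[0,0])))
print('line offset at handle',(h-[x0,y0])@[-vy,vx], 'axis if 120:',h+120*np.sign(vx)*np.array([vx,vy]))
print(to_tool(np.r_[h,285]-T[:3,3]))
E
```

```text
[(np.float64(327.5), 5, np.int64(26)), (np.float64(328.0), 20, np.int64(27)), (np.float64(328.5), 35, np.int64(26)), (np.float64(329.5), 55, np.int64(26)), (np.float64(330.0), 70, np.int64(25)), (np.float64(331.5), 85, np.int64(24)), (np.float64(332.5), 100, np.int64(24))]
bar angle 51.170364
tool x angle 48.25326739861167
line offset at handle 3.4336786055173785 axis if 120: [587.5408 180.2817]
[0.0617 0.0002 0.0915]
```

```bash
python3 -m creep '0 0 0 0.03 0 0 0; 0 0 0 0.0617 0 0.01 0; 0 0 0 0.0617 0 0.04 0; 0 0 0 0.0617 0 0.07 0; 0 0 0 0.0617 0 0.09 0'
python3 -m creep '0 0 0 0 0 0 0; 0 0 0 0 0 0 0.2'
```

```text
time: 6.6
position: [511.6, 87.0, 284.7]
tcp_rot: [0.913, 0.409, -0.001, -0.0]
wrist_force: [0.2, -1.0, 0.5]
width: 42.6
grip_force: 0.0
time: 6.8
position: [512.1, 87.3, 287.1]
tcp_rot: [0.913, 0.409, -0.0, -0.0]
wrist_force: [0.5, -0.2, -0.7]
width: 34.3
grip_force: 0.0
```

```bash
python3 - <<'E'
from h import *
o=get_obs();print(o['position'],o['wrist_force'],o['qpos'])
cv2.imwrite('pics/w5.png',read_camera('wrist'))
E
```

```text
[512.06035264  87.30082131 287.05176341] [ 0.53622727 -0.21568395 -0.67982462] [-0.03978079  0.53819767 -0.32497339  1.96520325  0.26355518  0.67888585
 -1.25654718]
```

View pics/w5.png

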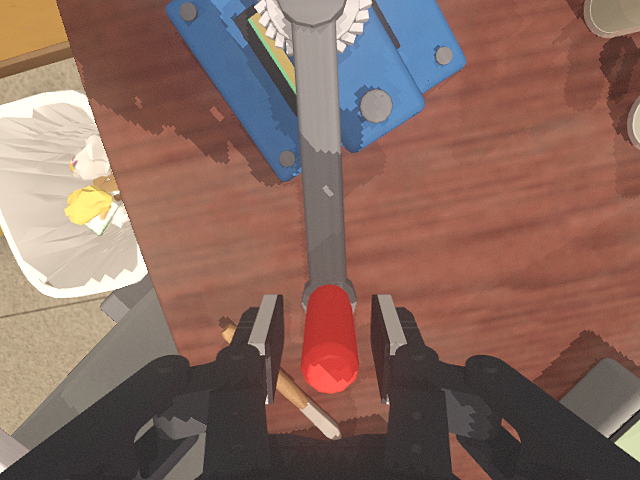

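The handle at (330,345) sits centred between the open pads, and the bar runs up to the hub at (318,5). I'll close on it.

```bash
python3 -m creep '0 0 0 0 0 0 0.5; 0 0 0 0 0 0 1; 0 0 0 0 0 0 1; 0 0 0 0 0 0 1' 60
python3 - <<'E'
from h import *
np.set_printoptions(precision=4,suppress=True)
o=get_obs();T=T_tool();p=T[:3,3];print(p,o['wrist_force'],o['width'])
for phi in (50.5,):
  a0=np.radians(phi+180); h=p[:2]; A=h-120*np.array([np.cos(a0),np.sin(a0)]);print('A',A)
  for q in (.06,.12,.18,.24,.30,.36,.42,.48,.54,.60,.66,.69,.72):
    n=A+120*np.array([np.cos(a0-q),np.sin(a0-q)])
    print(q,np.degrees(q).round(2),to_tool(np.r_[n-h,0]))
E
```

```text
time: 7.25
position: [512.3, 87.3, 288.0]
tcp_rot: [0.913, 0.409, 0.001, 0.001]
wrist_force: [-0.2, -3.3, 6.4]
width: 17.4
grip_force: 58.3
[512.2978  87.2533 287.98  ] [-0.1529 -3.2897  6.3923] 17.40136618694593
A [588.6271 179.8483]
0.06 3.44 [-0.0001 -0.0072 -0.    ]
0.12 6.88 [ 0.0003 -0.0144 -0.    ]
0.18 10.31 [ 0.0011 -0.0215 -0.    ]
0.24 13.75 [ 0.0023 -0.0286 -0.0001]
0.3 17.19 [ 0.004  -0.0356 -0.0001]
0.36 20.63 [ 0.0061 -0.0425 -0.0001]
0.42 24.06 [ 0.0085 -0.0493 -0.0001]
0.48 27.5 [ 0.0114 -0.0559 -0.0001]
0.54 30.94 [ 0.0147 -0.0623 -0.0001]
0.6 34.38 [ 0.0183 -0.0685 -0.0001]
0.66 37.82 [ 0.0223 -0.0745 -0.0001]
0.69 39.53 [ 0.0245 -0.0774 -0.0001]
0.72 41.25 [ 0.0267 -0.0802 -0.0001]
```

```bash
python3 -m creep '0 0 3.44 0 -0.0072 0 1; 0 0 6.88 0.0003 -0.0144 0 1; 0 0 10.3 0.0011 -0.0215 0 1; 0 0 13.75 0.0023 -0.0286 0 1; 0 0 13.75 0.0023 -0.0286 0 1'
cat > st.py <<'E'
from h import *
np.set_printoptions(precision=4,suppress=True)
T=T_tool();A=np.array([588.6,179.8]);a0=np.radians(230.5);p=T[:2,3]
d=p-A;q=a0-np.arctan2(d[1],d[0])%(2*np.pi)
u=d/np.hypot(*d);f=get_obs()['wrist_force'][:2]
print('r',np.hypot(*d),'q',q,'tool yaw turned',48.3-np.degrees(np.arctan2(T[1,0],T[0,0])),'f radial',f@u,'f tang cw',f@[u[1],-u[0]])
for Q in np.arange(.24,.73,.06):
    n=A+120*np.array([np.cos(a0-Q),np.sin(a0-Q)]);print(Q.round(2),np.degrees(Q-q).round(2),to_tool(np.r_[n-p,0]))
E
python3 st.py
```

```text
time: 7.75
position: [491.9, 108.5, 288.0]
tcp_rot: [0.955, 0.296, 0.001, 0.0]
wrist_force: [0.8, -5.3, 8.2]
width: 17.6
grip_force: 58.4
r 120.13878461029876 q 0.24587668671577 tool yaw turned 13.859682565463984 f radial 2.529941395260153 f tang cw -4.754651645459224
0.24 -0.34 [0.0002 0.0007 0.    ]
0.3 3.1 [ 0.0001 -0.0065 -0.    ]
0.36 6.54 [ 0.0004 -0.0137 -0.    ]
0.42 9.98 [ 0.0012 -0.0208 -0.    ]
0.48 13.41 [ 0.0025 -0.0279 -0.    ]
0.54 16.85 [ 0.0041 -0.0349 -0.    ]
0.6 20.29 [ 0.0061 -0.0418 -0.    ]
0.66 23.73 [ 0.0086 -0.0486 -0.0001]
0.72 27.17 [ 0.0115 -0.0552 -0.0001]
```

Forces are low and it is tracking well. On to the second notch, then most of the way to the third.

```bash
python3 -m creep '0 0 3.3 0 -0.0068 0 1; 0 0 6.6 0.0004 -0.0138 0 1; 0 0 10 0.0012 -0.0209 0 1; 0 0 13.4 0.0025 -0.0279 0 1; 0 0 13.4 0.0025 -0.0279 0 1'; python3 st.py
```

```text
time: 8.25
position: [478.0, 132.8, 287.9]
tcp_rot: [0.983, 0.183, 0.001, 0.0]
wrist_force: [-3.5, -8.1, 11.9]
width: 17.3
grip_force: 58.9
r 120.14083792294859 q 0.47962932099883826 tool yaw turned 27.264787715094762 f radial 6.368079592776562 f tang cw -6.146034742913935
0.24 -13.73 [0.0046 0.0283 0.    ]
0.3 -10.29 [0.0028 0.0214 0.    ]
0.36 -6.85 [0.0015 0.0143 0.    ]
0.42 -3.42 [0.0006 0.0071 0.    ]
0.48 0.02 [ 0.0001 -0.      0.    ]
0.54 3.46 [ 0.0001 -0.0072 -0.    ]
0.6 6.9 [ 0.0005 -0.0144 -0.    ]
0.66 10.33 [ 0.0013 -0.0216 -0.    ]
0.72 13.77 [ 0.0026 -0.0287 -0.    ]
```

```bash
python3 -m creep '0 0 3.4 0 -0.0072 0 1; 0 0 6.8 0.0005 -0.0144 0 1; 0 0 10.3 0.0013 -0.0216 0 1; 0 0 12.6 0.002 -0.0263 0 1; 0 0 12.6 0.002 -0.0263 0 1'; python3 st.py
python3 - <<'E'
from h import *
np.set_printoptions(precision=4,suppress=True)
T=T_tool();im=read_camera('wrist');cv2.imwrite('pics/w6.png',im)
t=read_camera('top')
for n in ('lever_axis','handle_mid'):
  for d in place_of('top',n)[:1]: print(n,d['confidence'],d['uv'],at_z('top',d['uv'],130))
E
```

```text
time: 8.75
position: [470.4, 158.0, 287.9]
tcp_rot: [0.997, 0.074, 0.0, 0.0]
wrist_force: [-4.0, -6.5, 13.6]
width: 16.9
grip_force: 59.0
r 120.1509127519459 q 0.6988826904175296 tool yaw turned 39.84022912765092 f radial 5.135557534747685 f tang cw -5.71167997492371
0.24 -26.29 [0.0144 0.0527 0.    ]
0.3 -22.85 [0.0112 0.0462 0.    ]
0.36 -19.42 [0.0084 0.0396 0.    ]
0.42 -15.98 [0.0059 0.0328 0.    ]
0.48 -12.54 [0.0039 0.0259 0.    ]
0.54 -9.1 [0.0023 0.0189 0.    ]
0.6 -5.67 [0.0011 0.0118 0.    ]
0.66 -2.23 [0.0004 0.0047 0.    ]
0.72 1.21 [ 0.0001 -0.0025 -0.    ]
lever_axis 0.71 [210.2, 246.5] [586.5811 185.2865 130.    ]
```

View pics/w6.png

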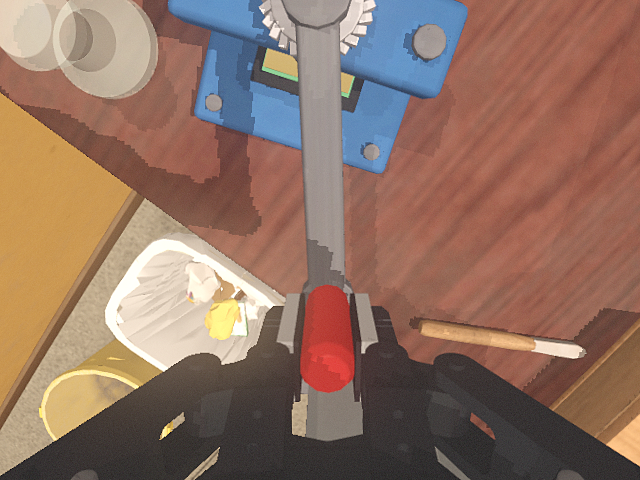

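The bar in w6 runs from the hub at (318,5) to the held handle at (326,330). Comparing its direction here with the rest picture w5 gives the true lever angle.

```bash
cat > ba.py <<'E'
from h import *
def tilt(im):
    p=camera_params('wrist');K=np.array([[p['fx'],0,p['cx']],[0,p['fy'],p['cy']],[0,0,1.]])
    im=im.astype(int);L=[];Rr=[]
    for r in range(40,235,3):
        g=np.abs(np.diff(im[r,:].sum(1)))
        a=290+np.argmax(g[290:312]); b=330+np.argmax(g[330:356])
        L.append((a+.5,r));Rr.append((b+.5,r))
    out=[]
    for P in (L,Rr):
        u=cv2.undistortPoints(np.array(P,float)[:,None],K,np.array(p['D'],float))[:,0]
        vx,vy,*_=cv2.fitLine(u.astype(np.float32),cv2.DIST_HUBER,0,.001,.001).ravel()
        out.append(np.degrees(np.arctan(vx/vy)))
    return np.array(out)
if __name__=='__main__':
    for f in ('w5','w6'): print(f,tilt(cv2.imread(f'pics/{f}.png')))
E
python3 ba.py
```

```text
w5 [4.024345  2.4146674]
w6 [3.6903622  0.25210658]
```

Two estimates put the lever at 0.70 (position) and 0.717 (bar direction). A final trim of about 1 mm, then hold and check.

```bash
python3 -m creep '0 0 0.5 0 -0.001 0 1; 0 0 0.5 0 -0.001 0 1; 0 0 0.5 0 -0.001 0 1; 0 0 0.5 0 -0.001 0 1; 0 0 0.5 0 -0.001 0 1'; python3 st.py | head -1
python3 - <<'E'
from ba import *
im=read_camera('wrist');cv2.imwrite('pics/w7.png',im);print(tilt(im),get_obs()['joint_velocities'].round(3))
E
```

```text
time: 9.45
position: [470.4, 158.3, 287.9]
tcp_rot: [0.998, 0.07, 0.0, 0.0]
wrist_force: [-4.0, -6.5, 13.1]
width: 17.7
grip_force: 59.1
r 120.11280735272766 q 0.701510621502659 tool yaw turned 40.29674210897108 f radial 5.0547769440370915 f tang cw -5.648426737054415
[ 3.9561794  -0.04341701] [ 0.001  0.001 -0.001 -0.003 -0.001  0.001  0.002]
```

```bash
python3 -c "
from rig import *
print(close_job())"
```

```text
the job is handed in; nothing more can be done
None
```

I tared the gauge first, with the lever at rest, then turned the lever three clicks clockwise; I handed the job in with the fingers still gripping the handle at an estimated 0.70–0.725 rad (third click is 0.72, fourth crest 0.84).

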